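# Open out the folding crank of an inspection clamp and snug a bush into its vee

### The arm

A 6-joint arm with a two-finger parallel gripper is mounted at the origin on the work surface. World frame = base frame: x ahead of the robot, y to its left, z up, the work surface at z = 0. Lengths are in m, angles in rad, forces in N, time in s.
With the tool pointing down it reaches from about 0.275 to 0.825 m from the base axis. Payload 5.2 kg.
Tool frame: the origin (TCP) lies midway between the tips of the shut fingers; the grasp point (between the pads) lies r.pinch_z behind it (r.pinch_z is the distance from the TCP to the grasp point, in m); z points along the fingers, y is the line along which they close (so a half turn about z gives the same grasp; the last joint's range is limited). The gripper opens to 93 mm and grips with 3 to 60 N. Pads are 15 mm wide; open, the fingers measure 128 mm over their backs; the gripper's body (75 mm by 188 mm) begins 65 mm behind the grasp point.
Start: joints at [-1.429, 0.259, 1.535, -0, 1.348, -0.203], TCP at [0.186, -0.518, 0.219] pointing down, gripper open.
Joint ranges: [-3.14, 3.14], [-0.91, 2.08], [0.19, 2.58], [-1.22, 4.36], [0.22, 2.71], [-3.12, 3.12]. Speed limits (rad/s): [2.57, 2.57, 3.14, 3.14, 3.14, 3.14].

### API

Orientations are given as a rotation vector (axis times angle).
In Python, from bench import observe, vision, r gives the robot as it stands.
- The arm moves only by the tool drive_tool, never from a script. Its argument "increments" is one flat list of numbers, 7 for each row, row after row: the opening, from 0 (shut) to 1 (fully open), then the shift along the tool's x, y, z in m, then the turn, a rotation vector about the tool's x, y, z in degrees. A call has exactly 5 rows; each row is the pose to reach, as a shift and turn from the pose commanded when the call began, along the tool's axes at that moment; what a row does not reach only later rows make up. A row lasts 1/8 s, in which the tool goes at most 62.5 mm and 10.7 degrees, less where a joint would pass 70% of its speed; a pose out of reach is approached as far as the arm can. A call with a gripper value outside its range is refused whole. The fingers move at their own pace and stop on an object; the grip force is fixed at half the most. Time passes only in rows, so rows that repeat a pose let the fingers close, or fill a call up. It gives the time, the measured TCP pose, the force, the opening and the grip force at its end, in the units of the state.
- observe(): the state, without advancing time (a new reading comes with each control period).
- vision.camera(name): name is "scene" or "side" or "wrist"; returns a dict with "frame" (420x560x3 uint8, red, green, blue), "intrinsics" (3x3 intrinsics, pixels), "pose" (4x4, takes a point from camera to world coordinates); the wrist camera has in their place "hand_eye" (4x4, takes a point from camera to tool coordinates, whose origin is the TCP and whose axes are the flange's). Camera axes: x right, y down, z forward; pixel columns grow to the right and rows downward; lengths in m; the calibration is good to about 2 mm. A picture is of the moment at which its call begins: read the wrist's pose just before it. There is no depth.
- r.close_job(): hands the job in; it is judged then, once.
The state is a dict: "clock": time; "joints": joint angles; "qvel": joint speeds; "joint_torque": joint torques, N m; "tcp_pos": TCP position; "ee_rot": TCP orientation; "contact_force": force on the tool from outside, world axes, zero at the start; "torque": the same for the moment, N m; "gripper_width": finger opening in m; "finger_force": force on a finger pad.
Only numpy, scipy, OpenCV 4.12 (cv2) and the standard library are available. Lean on these libraries where they do the work, as an engineer would, in place of code of your own. Each camera call takes 0.05 s, during which the arm holds its last target. There are 200 camera calls.

### The job

Swing the folded handle of the clamp's crank fully upright first, then use it to crank clockwise until the blue jaw has pushed the bush home into the vee block and holds it snugly. The bush is thin-walled, so stop as soon as you feel it firmly nipped and do not overtighten. Leave the handle standing upright, let go, move the jaw only with the crank, and leave the other things on the bench alone.

Things in the scene. Friction and masses are not known exactly. Their poses are not given: they have to be found in the camera images.
- hub (a point): point on the crank's vertical turning axis, 129 mm above the bench, level with the fold pin. Its frame is the clamp fixture's: z up, y from the crank towards the vee (the jaw closes along +y). The fixture, fixed at a place and yaw that vary, has a steel base 130 x 365 mm and, under the crank, an ivory gearbox 100 x 100 mm, 89 mm high
- fold_pin (a point): centre of the hinge pin between two cheeks (24 mm wide overall, top 135 mm above the bench) at the outer end of the crank arm (18 mm wide, top 103 mm above the bench), 75 mm from the crank axis and 129 mm above the bench. Its axes turn with the handle: x points from the grip to the pin, y along the pin (level, square to the arm)
- handle (a point): gripping point on the folding handle's black flat-sided grip (54 mm long, 22 mm across its flats, 20 mm deep, red collar), on its centre line, 14 mm from its free end, 62 mm from the fold pin. Folded, it is 13 mm from the crank axis, 129 mm above the bench; upright, 191 mm above the bench, over the pin. The flats are square to the pin. Axes as fold_pin
- grip (a joint): fold angle of the handle, rad: 0 folded flat inwards over the arm, 1.57 upright against its stop (the working position). It starts between 0 and 0.25. The hinge is stiff (about 0.1 N m) and stays where it is left
- crank (a joint): turn of the crank, rad, growing clockwise seen from above; starts between 0 and 0.35, stop at 2.7. It drags with about 0.32 N m, so it stays where left. The jaw moves 15 mm per rad and has seated the bush in the vee somewhere between readings 1.3 and 2.15, depending on the bush; then the crank goes hard
- jaw: blue sliding jaw, 76 mm wide, 46 mm high, driven by the crank; origin at the bottom middle of its front face. It pushes the loose bush with under 3 N and, once it is seated, gives about 1 mm per 20 to 25 N. Snug is 8 to 32 N at the jaw: 0.12 to 0.48 N m about the crank axis beyond the drag, of which a firm grip that turns with the handle takes a part as a wrist moment
- vee: dark steel vee block at the far end of the fixture, fixed, faces 46 mm high; origin at the bottom of the vee's line of depth; the vee opens towards the jaw (-y) by 120 degrees
- bush_s_mid (a point): mid-height of the steel bush (the slimmest, 44 mm high). One of the three bushes (35 to 45 mm in diameter), not always the same one, stands loose between the jaw and the vee, the other two on an aluminium plate farther away. z is the bush's axis
- bush_m_mid (a point): mid-height of the brass bush (middle size, 44 mm high), as above
- bush_l_mid (a point): mid-height of the copper bush (the stoutest, 44 mm high), as above
- caliper: caliper lying on the bench, 210 mm long, a bystander; origin under its middle
- loupe: black loupe, 42 mm high, a bystander; origin under its foot
- cleaner: white bottle, 150 mm high, a bystander; origin under its foot
Not all that is in view belongs to the job. Leave any pink look-alike of the part that bears bush_l_mid alone. What is shaped like the part that bears bush_m_mid but pink is not meant.

How it is judged:
On the way, in this order (a step that is already met when the one before it is completed fails the run):
1. the handle is swung fully upright (fold angle over 1.45) while the crank has hardly been turned (under 0.7) (value of joint grip above 1.45 rad and value of joint crank below 0.7 rad), for 0.2 s.
2. the jaw presses the bush home into the vee with at least 8 N (contact force between each of jaw, vee and anything else above 8 N and value of joint crank above 1.1 rad), for 0.2 s.
At the end, for the whole second after the job is handed in: the handle stands upright (fold angle over 1.35), the bush is held upright (within 0.1 rad) between jaw and vee by 6 to 32 N, and the other bushes still stand (value of joint grip above 1.35 rad and contact force between jaw and anything else between 6 and 32 N and contact force between vee and anything else above 6 N and angle between each of bush_s_mid, bush_m_mid, bush_l_mid's own z axis and vertical below 0.1 rad); the robot touches nothing.
It fails at once if the jaw squeezes with over 32 N (overtightened) (contact force between jaw and anything else above 32 N).
It fails at once if the crank is turned with its handle not upright (value of joint grip below 1.2 rad and value of joint crank above 0.8 rad).
It fails at once if the robot pushes the jaw or the vee block itself (contact force between any of the arm, the fingers and jaw above 2 N or contact force between the fingers and vee above 5 N).
It fails at once if a bystander is moved by over 20 mm (distance of any of caliper, loupe, cleaner from where it was at the start of the episode above 0.02 m).
It fails at once if a bush is tipped over, lifted or shoved away by over 30 mm (angle between any of bush_s_mid, bush_m_mid, bush_l_mid's own z axis and vertical above 0.5 rad or height (world z) of any of bush_s_mid, bush_m_mid, bush_l_mid above 0.05 m or distance of any of bush_s_mid, bush_m_mid, bush_l_mid from where it was at the start of the episode above 0.03 m).
It also fails if it takes over 72 s, if anything falls off the work surface, if the arm or the gripper's body presses on something with over 40 N, if the wrist force passes 120 N, or if a joint passes its speed limit or range.

## Working session

There is one attempt and no reset: what is moved stays moved. The work goes in short steps, Python scripts to look and compute and a tool call to move; the robot and the scene stay as the last step left them, time stands still between calls to the robot, and variables do not carry over. Pictures are saved under pics/ and viewed, at most 10 in all, crops included, and the job is handed in when it is done.

Besides the shell and the picture viewer there is one more tool, called after "Request:" as name(argument=value, ...) on one line, values as JSON. drive_tool: Moves the arm, as the interface text tells. Its arguments: {"type":"object","properties":{"increments":{"type":"array"}},"required":["increments"]}

```bash
ls; mkdir -p pics; cat > h.py <<'E'
import numpy as np, cv2
from scipy.spatial.transform import Rotation as R
from bench import observe, vision, r
def T_tool(o):
    T=np.eye(4);T[:3,:3]=R.from_rotvec(o["ee_rot"]).as_matrix();T[:3,3]=o["tcp_pos"];return T
def shot(n,f=None):
    o=observe();c=vision.camera(n)
    P=c["pose"] if "pose" in c else T_tool(o)@c["hand_eye"]
    if f: cv2.imwrite("pics/"+f,c["frame"][:,:,::-1])
    return c["frame"],np.array(c["intrinsics"]),np.array(P)
def ray(u,v,K,P):
    d=P[:3,:3]@np.linalg.inv(K)@np.array([u,v,1.]);return P[:3,3],d/np.linalg.norm(d)
def onz(u,v,K,P,z):
    p,d=ray(u,v,K,P);return p+d*(z-p[2])/d[2]
def proj(X,K,P):
    q=K@(P[:3,:3].T@(np.array(X)-P[:3,3]));return q[:2]/q[2]
E
python3 - <<'E'
from h import *
a,K,P=shot("scene","a.png");b,K2,P2=shot("side","b.png")
np.savez("cal.npz",K=K,P=P,K2=K2,P2=P2)
o=observe();print(o);print(P,P2,r.pinch_z)
E
```

```text
pics
{'clock': 0.1, 'joints': array([-1.42878550e+00,  2.59267788e-01,  1.53597944e+00,  1.59623107e-07,
        1.34801434e+00, -2.02785759e-01]), 'qvel': array([-0.00035365, -0.0007814 , -0.00292887, -0.00080244, -0.00079266,
        0.0004552 ]), 'joint_torque': array([ 1.43803052e-03, -4.38210797e+01, -2.84643191e+01,  7.20283063e-02,
        3.61497444e-02, -6.24274708e-05]), 'tcp_pos': array([ 0.1858599 , -0.51711162,  0.21789978]), 'ee_rot': array([-3.09337886e+00, -5.38640117e-01, -7.98513288e-05]), 'contact_force': array([-0.20440686, -0.25165061,  0.10950384]), 'torque': array([ 0.05364189, -0.02809282,  0.0192924 ]), 'finger_force': 0.0, 'gripper_width': 0.0929442691220981}
[[ 0.225724    0.67329828 -0.70407251  1.36314066]
 [ 0.9741486  -0.14923262  0.16959993 -0.20692557]
 [ 0.00912076 -0.72415402 -0.68957796  0.92343667]
 [ 0.          0.          0.          1.        ]] [[-0.80720405  0.32871704 -0.49027211  1.08151618]
 [ 0.59018078  0.46409582 -0.66053139  0.69954173]
 [ 0.01040531 -0.82253279 -0.5686225   0.71858582]
 [ 0.          0.          0.          1.        ]] 0.0188
```

View pics/a.png

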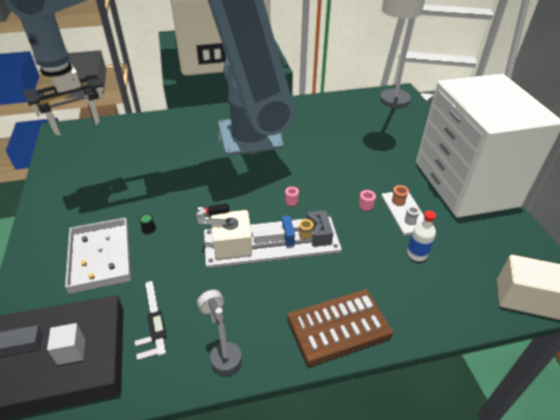

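View pics/b.png

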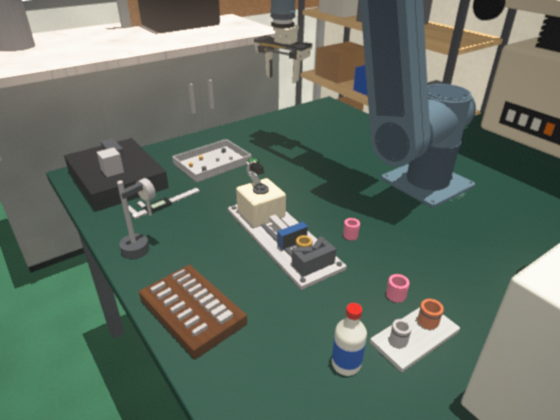

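The scene view shows the fixture around (270,240) with the gearbox at (232,235), the crank with the folded handle at (215,212), the blue jaw at (289,231), the brass bush at (306,229) and the vee at (320,228). The side view shows the same from the other end, with the gearbox at (262,203). I'll zoom in for corners.

```bash
python3 - <<'E'
import cv2,numpy as np
a=cv2.imread("pics/a.png")[190:275,190:350];b=cv2.imread("pics/b.png")[150:285,220:350]
A=cv2.resize(a,(800,425),interpolation=cv2.INTER_CUBIC);B=cv2.resize(b,(578,600),interpolation=cv2.INTER_CUBIC)
cv2.imwrite("pics/a2.png",A);cv2.imwrite("pics/b2.png",B)
E
```

```text
(no output)
```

View pics/a2.png

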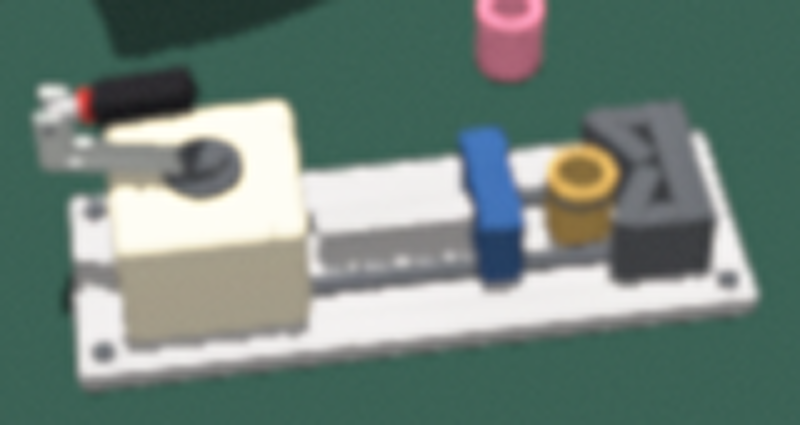

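View pics/b2.png

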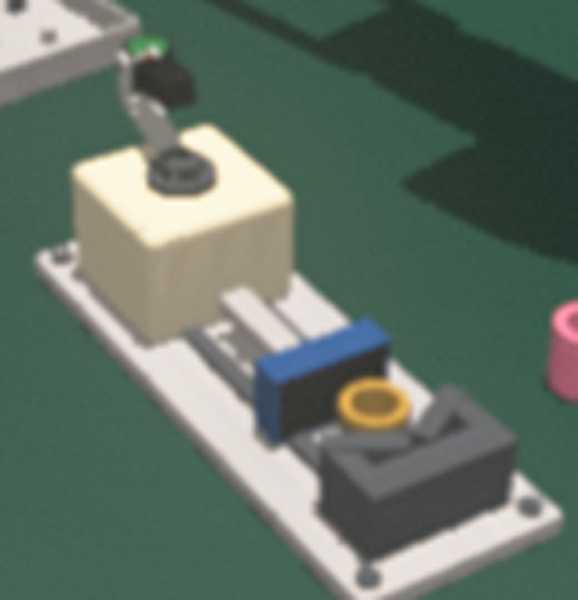

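Crop 1 (scene) has gearbox-top corners at about (108,124), (290,100), (307,240) and (120,255), with the fold-pin cheeks near (50,120) and the grip end at (190,85). Crop 2 (side) has gearbox-top corners at (75,172), (207,125), (293,198) and (150,245). The crank arm points away from the vee (-y) and the handle is folded over it.

```bash
python3 - <<'E'
from h import *
c=np.load("cal.npz");K,P,K2,P2=c["K"],c["P"],c["K2"],c["P2"]
A=lambda u,v:(190+(u+.5)/5-.5,190+(v+.5)/5-.5)
s=578/130
B=lambda u,v:(220+(u+.5)/s-.5,150+(v+.5)/s-.5)
np.set_printoptions(precision=4,suppress=True)
ga=np.array([onz(*A(*p),K,P,.089) for p in [(108,124),(290,100),(307,240),(120,255)]])
gb=np.array([onz(*B(*p),K2,P2,.089) for p in [(75,172),(207,125),(293,198),(150,245)]])
print(ga,ga.mean(0),[np.linalg.norm(ga[i]-ga[i-1]) for i in range(4)]);print(gb,gb.mean(0),[np.linalg.norm(gb[i]-gb[i-1]) for i in range(4)])
ba=np.array([onz(*A(*p),K,P,0) for p in [(83,385),(755,308)]])
print(ba,np.linalg.norm(ba[1]-ba[0]))
d=ba[1]-ba[0];print("yaw of y axis",np.degrees(np.arctan2(d[1],d[0])))
for n,p,z in [("cheek top",(48,92),.135),("grip end top",(190,80),.145),("hubcap",(203,165),.105),("collar",(84,104),.135),("bush top",(583,165),.058),("jaw front R",(520,225),.058)]: print(n,onz(*A(*p),K,P,z))
def tri(pa,pb):
    p,d=ray(*A(*pa),K,P);q,e=ray(*B(*pb),K2,P2)
    t=np.linalg.lstsq(np.c_[d,-e],q-p,rcond=None)[0];x,y=p+d*t[0],q+e*t[1];return (x+y)/2,np.linalg.norm(x-y)
print("grip end",tri((190,85),(178,88)))
print("cheek",tri((50,100),(128,60)),"bush",tri((583,165),(374,400)),"hub cap",tri((203,160),(181,170)))
E
```

```text
[[ 0.482  -0.1889  0.089 ]
 [ 0.4846 -0.0905  0.089 ]
 [ 0.5889 -0.0999  0.089 ]
 [ 0.5785 -0.1939  0.089 ]] [ 0.5335 -0.1433  0.089 ] [np.float64(0.09665115599093498), np.float64(0.09844733196555489), np.float64(0.10466493204239048), np.float64(0.09458551602329648)]
[[ 0.5753 -0.1831  0.089 ]
 [ 0.4796 -0.1832  0.089 ]
 [ 0.4862 -0.0849  0.089 ]
 [ 0.5816 -0.092   0.089 ]] [ 0.5307 -0.1358  0.089 ] [np.float64(0.09136374999743131), np.float64(0.09569780385865895), np.float64(0.09848720208920642), np.float64(0.09571536653787677)]
[[ 0.5837 -0.2226  0.    ]
 [ 0.6099  0.1422 -0.    ]] 0.36573308105666263
yaw of y axis 85.90563560410261
cheek top [ 0.5003 -0.2172  0.135 ]
grip end top [ 0.5179 -0.1456  0.145 ]
hubcap [ 0.54   -0.1449  0.105 ]
collar [ 0.5132 -0.2001  0.135 ]
bush top [0.5377 0.0614 0.058 ]
jaw front R [0.574  0.0166 0.058 ]
grip end (array([ 0.5246, -0.1463,  0.1473]), np.float64(0.0007653375873611389))
cheek (array([ 0.512 , -0.2165,  0.1342]), np.float64(0.008680817309226993)) bush (array([0.5394, 0.0611, 0.0582]), np.float64(0.0022577685275059415)) hub cap (array([ 0.5253, -0.1435,  0.0932]), np.float64(0.0012460917264206148))
```

```bash
cat >> h.py <<'E'
def inc(p1,yaw,p0=None,R0=None):
    "shift (tool axes, m) and turn (deg) from current pose to TCP p1, tool down, tool y at world angle yaw deg"
    o=observe();T=T_tool(o)
    if p0 is None:p0=T[:3,3]
    y=np.array([np.cos(np.radians(yaw)),np.sin(np.radians(yaw)),0]);z=np.array([0,0,-1.])
    D=np.c_[np.cross(y,z),y,z]
    return np.round(T[:3,:3].T@(np.array(p1)-p0),4),np.round(np.degrees(R.from_matrix(T[:3,:3].T@D).as_rotvec()),1)
E
python3 - <<'E'
from h import *
print(vision.camera("wrist")["hand_eye"])
print(inc((0.50,-0.19,0.33),-15,p0=np.array([.186,-.518,.219])))
E
```

```text
[[-1.02085848e-03 -9.52896735e-01 -3.03293210e-01  8.48374997e-02]
 [ 9.99999386e-01 -8.42121477e-04 -7.20105287e-04 -5.95490918e-04]
 [ 4.30776251e-04 -3.03293759e-01  9.52897009e-01 -1.66057200e-01]
 [ 0.00000000e+00  0.00000000e+00  0.00000000e+00  1.00000000e+00]]
(array([ 0.4064, -0.2027, -0.1106]), array([ -0.1,  -0. , -55.2]))
```

Request:
drive_tool(increments=[1,0,0,-0.06,0,0,0,1,0.02,-0.01,-0.11,0,0,-8,1,0.06,-0.03,-0.11,0,0,-16,1,0.11,-0.055,-0.11,0,0,-24,1,0.16,-0.08,-0.11,0,0,-32])

```text
clock: 0.78
tcp_pos: [0.3102, -0.387, 0.3285]
ee_rot: [-2.824, -1.376, -0.0]
contact_force: [-0.0, 0.2, 0.9]
gripper_width: 0.0928
finger_force: 0.0
```

```bash
python3 - <<'E'
from h import *
print(observe()["tcp_pos"],inc((0.50,-0.19,0.33),-15))
E
```

```text
[ 0.31022302 -0.38699091  0.3284815 ] (array([ 0.2721,  0.0281, -0.0015]), array([ -0.,  -0., -23.]))
```

Request:
drive_tool(increments=[1,0.054,0.006,0,0,0,-6,1,0.11,0.012,0,0,0,-12,1,0.165,0.018,0,0,0,-18,1,0.22,0.024,0,0,0,-23,1,0.272,0.028,0,0,0,-23])

```text
clock: 1.4
tcp_pos: [0.5009, -0.1903, 0.3284]
ee_rot: [-2.495, -1.909, 0.0]
contact_force: [-0.5, 0.3, 0.6]
gripper_width: 0.0929
finger_force: 0.0
```

Request:
drive_tool(increments=[1,0,0,0,0,0,0,1,0,0,0,0,0,0,1,0,0,0,0,0,0,1,0,0,0,0,0,0,1,0,0,0,0,0,0])

```text
clock: 2.02
tcp_pos: [0.4994, -0.1927, 0.3288]
ee_rot: [2.498, 1.905, 0.0]
contact_force: [0.8, 0.2, -0.6]
gripper_width: 0.0931
finger_force: 0.0
```

```bash
python3 - <<'E'
from h import *
f,K,P=shot("wrist","w1.png");np.savez("w1.npz",K=K,P=P)
print(observe()["tcp_pos"],P[:3,3])
E
```

```text
[ 0.49949704 -0.19258545  0.32875927] [ 0.52150259 -0.11022344  0.49483343]
```

View pics/w1.png

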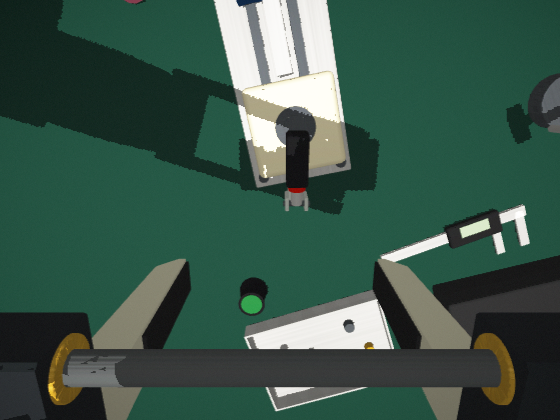

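The wrist view shows the grip running from its free end (298,131) to the red collar (297,190), the cheeks at about (297,201) and the hub cap at about (295,126). Gearbox-top corners are at (243,90), (331,71), (347,164) and (259,180).

```bash
python3 - <<'E'
from h import *
c=np.load("w1.npz");K,P=c["K"],c["P"]
np.set_printoptions(precision=4,suppress=True)
g=np.array([onz(*p,K,P,.089) for p in [(243,90),(331,71),(347,164),(259,180)]]);print(g,g.mean(0),[np.linalg.norm(g[i]-g[i-1]) for i in range(4)])
im=cv2.imread("pics/w1.png");h=cv2.cvtColor(im,cv2.COLOR_BGR2HSV)
sub=im[120:215,270:325].max(2)<28
m=np.zeros(im.shape[:2],np.uint8);m[125:190,282:315]=(im[125:190,282:315].max(2)<30)*255
n,l,s,ce=cv2.connectedComponentsWithStats(m);k=1+np.argmax(s[1:,4]);print(s[k],ce[k])
ys,xs=np.where(l==k)
for y in range(ys.min(),ys.max()+1,8): xx=xs[ys==y];print(y,xx.min(),xx.max())
red=((h[...,0]<8)|(h[...,0]>172))&(h[...,1]>150)&(h[...,2]>80);red[:180]=0;red[195:]=0;ys,xs=np.where(red);print("red",xs.min(),xs.max(),ys.min(),ys.max())
for p,z in [((298,131),.145),((297,190),.131),((297,201),.13),((295,126),.105)]: print(p,onz(*p,K,P,z))
E
```

```text
[[ 0.4848 -0.0906  0.089 ]
 [ 0.5787 -0.0971  0.089 ]
 [ 0.5741 -0.1968  0.089 ]
 [ 0.4737 -0.1881  0.089 ]] [ 0.5278 -0.1431  0.089 ] [np.float64(0.09809837451114889), np.float64(0.09415112956855332), np.float64(0.09980381954473064), np.float64(0.10083263218222921)]
[ 286  131   23   57 1064] [297.4906 161.1203]
131 288 306
139 286 308
147 286 308
155 286 307
163 286 307
171 286 307
179 286 307
187 289 300
red 288 305 188 192
(298, 131) [ 0.529 -0.142  0.145]
(297, 190) [ 0.5134 -0.2005  0.131 ]
(297, 201) [ 0.5104 -0.2121  0.13  ]
(295, 126) [ 0.5281 -0.1399  0.105 ]
```

```bash
python3 - <<'E'
from h import *
print(inc((0.5255,-0.154,0.122),-14.7))
E
```

```text
(array([0.0441, 0.0149, 0.2068]), array([ 0. ,  0. , -0.6]))
```

Request:
drive_tool(increments=[1,0.044,0.015,0.02,0,0,-0.6,1,0.044,0.015,0.075,0,0,-0.6,1,0.044,0.015,0.12,0,0,-0.6,1,0.044,0.015,0.15,0,0,-0.6,1,0.044,0.015,0.15,0,0,-0.6])

```text
clock: 2.7
tcp_pos: [0.5242, -0.1528, 0.1764]
ee_rot: [-2.483, -1.917, 0.004]
contact_force: [-0.4, 0.5, 0.4]
gripper_width: 0.0929
finger_force: 0.0
```

```bash
python3 - <<'E'
from h import *
print(observe()["tcp_pos"],inc((0.5255,-0.154,0.122),-14.7))
f,K,P=shot("wrist","w2.png");np.savez("w2.npz",K=K,P=P)
E
```

```text
[ 0.52421305 -0.15280867  0.17643911] (array([-0.0009,  0.0018,  0.0544]), array([-0.3, -0.1,  0. ]))
```

View pics/w2.png

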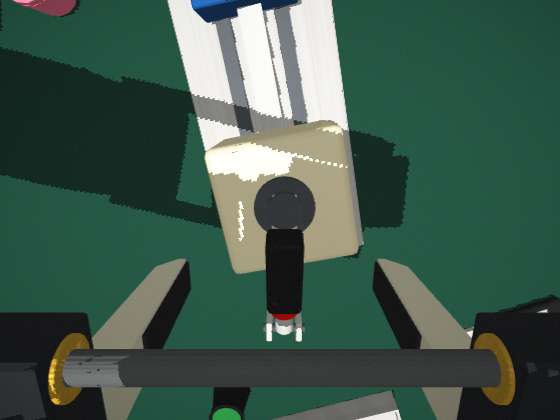

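The wrist view shows the grip centred between the fingers, at column 284 against 281, and aligned with the tool. The hub cap is at (284,207). Descend and grip.

Request:
drive_tool(increments=[1,0,0.001,0.03,0,0,0,1,0,0.001,0.054,0,0,0,1,0,0.001,0.054,0,0,0,0,0,0.001,0.054,0,0,0,0,0,0.001,0.054,0,0,0])

```text
clock: 3.38
tcp_pos: [0.5279, -0.1543, 0.1264]
ee_rot: [2.484, 1.918, 0.002]
contact_force: [-0.4, 0.1, 0.1]
gripper_width: 0.0775
finger_force: 0.0
```

Request:
drive_tool(increments=[0,0,0,0,0,0,0,0,0,0,0,0,0,0,0,0,0,0,0,0,0,0,0,0,0,0,0,0,0,0,0,0,0,0,0])

```text
clock: 4.0
tcp_pos: [0.5268, -0.1537, 0.1246]
ee_rot: [-2.486, -1.92, 0.0]
contact_force: [-0.6, 0.4, 0.8]
gripper_width: 0.0274
finger_force: 0.0
```

Request:
drive_tool(increments=[0,0,0,0,0,0,0,0,0,0,0,0,0,0,0,0,0,0,0,0,0,0,0,0,0,0,0,0,0,0,0,0,0,0,0])

```text
clock: 4.62
tcp_pos: [0.5258, -0.1533, 0.1243]
ee_rot: [-2.485, -1.919, 0.002]
contact_force: [-5.1, 1.4, 0.9]
gripper_width: 0.0219
finger_force: 30.0
```

Request:
drive_tool(increments=[0,-0.0034,0,-0.0107,0,0,0,0,-0.0077,0,-0.0191,0,0,0,0,-0.0132,0,-0.0267,0,0,0,0,-0.0198,0,-0.0334,0,0,0,0,-0.0272,0,-0.039,0,0,0])

```text
clock: 5.25
tcp_pos: [0.519, -0.1791, 0.1635]
ee_rot: [-2.484, -1.918, -0.0]
contact_force: [-4.2, 4.0, -8.8]
gripper_width: 0.0217
finger_force: 30.0
```

Request:
drive_tool(increments=[0,-0.0083,0,-0.0045,0,0,0,0,-0.0171,0,-0.0076,0,0,0,0,-0.0232,0,-0.009,0,0,0,0,-0.0294,0,-0.0097,0,0,0,0,-0.0368,0,-0.0098,0,0,0])

```text
clock: 5.88
tcp_pos: [0.5108, -0.2137, 0.1748]
ee_rot: [-2.484, -1.919, -0.005]
contact_force: [-4.1, 9.6, 1.3]
gripper_width: 0.0213
finger_force: 30.0
```

Request:
drive_tool(increments=[0,0,0,0,0,0,0,0,0,0,0,0,0,0,0,0,0,0,0,0,0,0,0,0,0,0,0,0,0,0,0,0,0,0,0])

```text
clock: 6.5
tcp_pos: [0.5105, -0.2146, 0.1749]
ee_rot: [-2.485, -1.92, -0.002]
contact_force: [-5.1, 6.4, 1.1]
gripper_width: 0.0217
finger_force: 30.0
```

```bash
python3 - <<'E'
from h import *
o=observe();print(o["tcp_pos"],o["contact_force"],o["torque"],o["ee_rot"])
f,K,P=shot("wrist");a,_,_=shot("side");s,_,_=shot("scene")
cv2.imwrite("pics/c.png",np.hstack([cv2.resize(f[150:350,200:360],(320,400)),cv2.resize(a[130:215,230:298],(320,400),interpolation=cv2.INTER_CUBIC),cv2.resize(s[165:250,186:220],(160,400),interpolation=cv2.INTER_CUBIC)])[:,:,::-1])
E
```

```text
[ 0.51054526 -0.21460428  0.17487714] [-5.1173181   6.411985    1.13736571] [1.35182926 0.8373295  0.05274387] [-2.48541793e+00 -1.91988271e+00 -2.39086425e-03]
```

View pics/c.png

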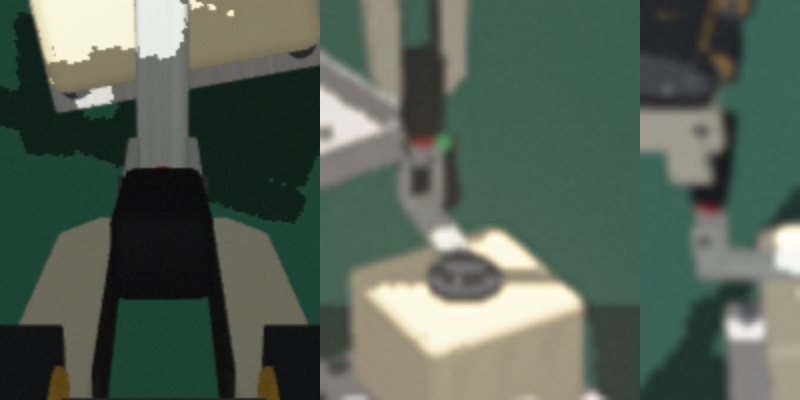

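The handle looks close to upright with a slight possible lean towards the hub: in the right-hand crop the collar is at (708,208) and the top at (728,120). I'll push a little further against the stop.

Request:
drive_tool(increments=[0,-0.001,0,0,0,0,0,0,-0.002,0,0,0,0,0,0,-0.003,0,0,0,0,0,0,-0.004,0,0,0,0,0,0,-0.004,0,0,0,0,0])

```text
clock: 7.28
tcp_pos: [0.5097, -0.2177, 0.1749]
ee_rot: [-2.485, -1.92, -0.004]
contact_force: [-3.9, 8.6, 1.6]
gripper_width: 0.0219
finger_force: 30.0
```

```bash
python3 - <<'E'
from h import *
o=observe();print(o["tcp_pos"],o["contact_force"],o["torque"])
s,K,P=shot("scene")
np.set_printoptions(precision=1,suppress=True)
# predicted pixels of collar/top if upright over pin
pin=np.array([.510,-.2135,.129]);u=np.array([.254,.967,0])
for f in (1.3,1.4,1.5,1.57):
    d=np.cos(f)*u+np.sin(f)*np.array([0,0,1]);print(f,proj(pin+.02*d,K,P),proj(pin+.048*d,K,P))
h=cv2.cvtColor(s,cv2.COLOR_RGB2HSV);red=((h[...,0]<8)|(h[...,0]>172))&(h[...,1]>120)
ys,xs=np.where(red[195:225,190:225]);print("red",xs.mean()+190,ys.mean()+195,len(xs))
for v in range(190,212): xs=np.where(s[v,195:220].max(1)<45)[0]+195;print(v,xs.min() if len(xs) else 0,xs.max() if len(xs) else 0,end="; ")
E
```

```text
[ 0.50974041 -0.21769989  0.17491139] [-3.85487422  8.61751681  1.55286127] [1.80616604 0.61651402 0.10553639]
1.3 [202.5 206.6] [204.3 198.8]
1.4 [201.7 206.4] [202.4 198.4]
1.5 [200.9 206.4] [200.4 198.2]
1.57 [200.4 206.3] [199.1 198.1]
red 200.0 208.0 3
190 203 204; 191 203 204; 192 204 204; 193 0 0; 194 0 0; 195 0 0; 196 203 203; 197 203 203; 198 201 203; 199 201 203; 200 201 203; 201 201 203; 202 201 203; 203 201 203; 204 200 203; 205 197 203; 206 197 203; 207 197 202; 208 0 0; 209 0 0; 210 0 0; 211 0 0;
```

Request:
drive_tool(increments=[0,-0.001,0,0,0,0,0,0,-0.002,0,0,0,0,0,0,-0.003,0,0,0,0,0,0,-0.004,0,0,0,0,0,0,-0.004,0,0,0,0,0])

```text
clock: 7.95
tcp_pos: [0.5088, -0.2216, 0.1749]
ee_rot: [-2.485, -1.92, -0.004]
contact_force: [-4.1, 8.8, 2.0]
gripper_width: 0.0215
finger_force: 30.0
```

```bash
python3 - <<'E'
from h import *
o=observe();print(o["tcp_pos"],o["contact_force"],o["torque"])
f,K,P=shot("wrist");s,_,_=shot("scene")
cv2.imwrite("pics/d.png",np.hstack([cv2.resize(f[150:350,200:360],(320,400)),cv2.resize(s[180:230,186:226],(320,400),interpolation=cv2.INTER_CUBIC)])[:,:,::-1])
E
```

```text
[ 0.50876767 -0.22160913  0.17486585] [-4.13649341  8.75772772  1.99199779] [1.73853517 0.60281993 0.06282172]
```

View pics/d.png

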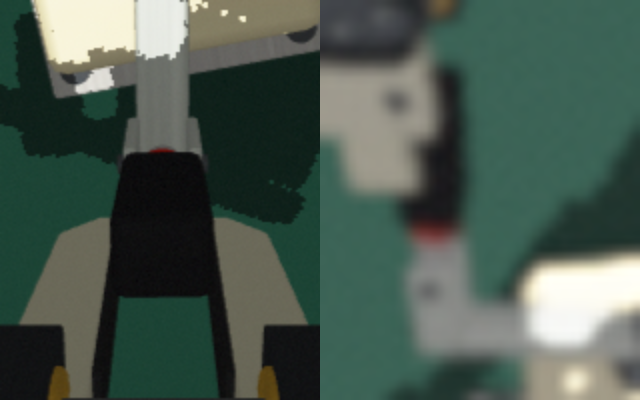

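Relative to the fingers, the collar end of the grip still moves, from (162,168) to (160,152), while the free end stays at (160,297). The hinge is therefore still turning, and the scene crop confirms a small inward lean. I'll keep pushing.

Request:
drive_tool(increments=[0,-0.001,0,0,0,0,0,0,-0.002,0,0,0,0,0,0,-0.003,0,0,0,0,0,0,-0.004,0,0,0,0,0,0,-0.005,0,0,0,0,0])

```text
clock: 8.68
tcp_pos: [0.5075, -0.2263, 0.1746]
ee_rot: [-2.484, -1.919, -0.004]
contact_force: [-3.9, 8.7, 0.2]
gripper_width: 0.0219
finger_force: 30.0
```

```bash
python3 - <<'E'
from h import *
o=observe();print(o["tcp_pos"],o["contact_force"],o["torque"])
s,K,P=shot("scene");h=cv2.cvtColor(s,cv2.COLOR_RGB2HSV)
f,_,_=shot("wrist");g=cv2.cvtColor(f,cv2.COLOR_RGB2HSV)
red=((g[...,0]<8)|(g[...,0]>172))&(g[...,1]>120)&(g[...,2]>60);red[:210]=0;red[260:]=0;red[:,:250]=0;red[:,310:]=0;ys,xs=np.where(red);print("red wrist",len(ys),ys.min() if len(ys) else 0,ys.max() if len(ys) else 0)
col=f[210:310,280].max(1);print("dark rows",np.where(col<40)[0].min()+210,np.where(col<40)[0].max()+210)
print("pin pred",proj((.510,-.2135,.129),K,P))
for v in range(186,210): xs=np.where(s[v,198:220].max(1)<50)[0]+198;print(v,xs.min() if len(xs) else 0,xs.max() if len(xs) else 0,end="; ")
E
```

```text
[ 0.50754233 -0.2262977   0.17459498] [-3.86382168  8.67613214  0.16581128] [1.74445482 0.39596869 0.0655535 ]
red wrist 32 218 220
dark rows 221 297
pin pred [201.29498752 212.02579276]
186 0 0; 187 0 0; 188 0 0; 189 199 200; 190 199 201; 191 199 201; 192 199 201; 193 200 201; 194 200 201; 195 200 201; 196 199 201; 197 199 201; 198 198 202; 199 198 202; 200 198 202; 201 198 202; 202 198 202; 203 198 202; 204 198 202; 205 198 202; 206 198 202; 207 198 201; 208 0 0; 209 0 0;
```

Request:
drive_tool(increments=[0,-0.001,0,0,0,0,0,0,-0.002,0,0,0,0,0,0,-0.003,0,0,0,0,0,0,-0.004,0,0,0,0,0,0,-0.004,0,0,0,0,0])

```text
clock: 9.4
tcp_pos: [0.5069, -0.2287, 0.1744]
ee_rot: [-2.483, -1.918, -0.008]
contact_force: [-1.5, 14.2, 0.1]
gripper_width: 0.0217
finger_force: 30.0
```

```bash
python3 - <<'E'
from h import *
o=observe();print(o["tcp_pos"],o["contact_force"],o["torque"])
f,_,_=shot("wrist")
col=f[180:310,280].max(1);print("dark rows",np.where(col<40)[0].min()+180,np.where(col<40)[0].max()+180)
s,K,P=shot("scene")
for v in range(186,210): xs=np.where(s[v,196:220].max(1)<50)[0]+196;print(v,xs.min() if len(xs) else 0,xs.max() if len(xs) else 0,end="; ")
E
```

```text
[ 0.50694046 -0.22865227  0.17436825] [-1.53994133 14.16353264  0.05545994] [2.44774809 0.07502454 0.07714092]
dark rows 218 296
186 0 0; 187 0 0; 188 0 0; 189 198 200; 190 198 200; 191 198 200; 192 198 200; 193 199 200; 194 199 200; 195 199 201; 196 198 201; 197 198 201; 198 196 201; 199 196 201; 200 196 201; 201 196 202; 202 197 202; 203 196 202; 204 196 202; 205 196 202; 206 196 201; 207 196 200; 208 0 0; 209 0 0;
```

```bash
python3 - <<'E'
from h import *
c=vision.camera("wrist");H=np.array(c["hand_eye"]);K=np.array(c["intrinsics"]);f=c["frame"]
for v in (296,297): print("far top edge tool xyz",onz(280,v,K,H,-.0328))
print("near edge of top?",[ (int(v),f[v,280].tolist()) for v in range(216,300,4)])
print("grasp pt px",proj((0,0,-.0188),K,H),"end centre if centred",proj((-.01,0,-.0328),K,H),proj((.01,0,-.0328),K,H))
row=f[285].max(1);print("cols row285",np.where(row[240:320]<40)[0][[0,-1]]+240)
E
```

```text
far top edge tool xyz [ 0.00761883 -0.00113258 -0.0328    ]
far top edge tool xyz [ 0.00715    -0.00113356 -0.0328    ]
near edge of top? [(216, [99, 8, 4]), (220, [15, 16, 17]), (224, [13, 12, 11]), (228, [12, 13, 14]), (232, [7, 9, 10]), (236, [12, 10, 10]), (240, [10, 10, 10]), (244, [9, 10, 11]), (248, [10, 11, 9]), (252, [15, 11, 16]), (256, [14, 14, 16]), (260, [7, 11, 10]), (264, [11, 11, 13]), (268, [14, 13, 14]), (272, [15, 12, 14]), (276, [15, 13, 14]), (280, [14, 12, 16]), (284, [15, 14, 15]), (288, [13, 15, 15]), (292, [15, 15, 14]), (296, [14, 13, 12])]
grasp pt px [282.62423286 294.92889046] end centre if centred [282.72388996 332.32609944] [282.73302707 290.88994969]
cols row285 [254 309]
```

The fingers hold only the outer edge of the grip: its outer top edge is at tool x ≈ +7.5 mm, so its centre is at about +16.5 mm, which puts the pin at (0.511,-0.213) as measured before. I'll re-grip centred.

Request:
drive_tool(increments=[0.6,0.002,0,0,0,0,0,0.6,0.002,0,0,0,0,0,0.6,0.002,0,0,0,0,0,0.6,0.01,0,0,0,0,0,0.6,0.018,0,0.002,0,0,0])

```text
clock: 10.18
tcp_pos: [0.5112, -0.2144, 0.1716]
ee_rot: [2.486, 1.919, 0.0]
contact_force: [-0.3, 1.2, 0.3]
gripper_width: 0.0557
finger_force: 0.0
```

```bash
python3 - <<'E'
from h import *
o=observe();print(o["tcp_pos"],o["contact_force"],o["torque"],o["gripper_width"])
c=vision.camera("wrist");H=np.array(c["hand_eye"]);K=np.array(c["intrinsics"]);f=c["frame"]
cv2.imwrite("pics/e.png",f[:,:,::-1])
col=f[180:370,283].max(1);d=np.where(col<40)[0]+180;print(d.min(),d.max(),[int(x) for x in d[1:][np.diff(d)>1]])
for v in (d.max(),335):print(onz(283,v,K,H,-(.205-o["tcp_pos"][2])))
print(inc((.511,-.213,.172),-14.7))
E
```

```text
[ 0.5111887  -0.21439515  0.17159239] [-0.26082672  1.21086804  0.26937406] [-0.0718307  -0.07549281  0.02405821] 0.05570263984438643
246 354 [349]
[-0.0206367   0.00011949 -0.03340761]
[-0.01090794  0.0001154  -0.03340761]
(array([ 0.0001, -0.0001, -0.0009]), array([-0. , -0.1,  0.1]))
```

View pics/e.png

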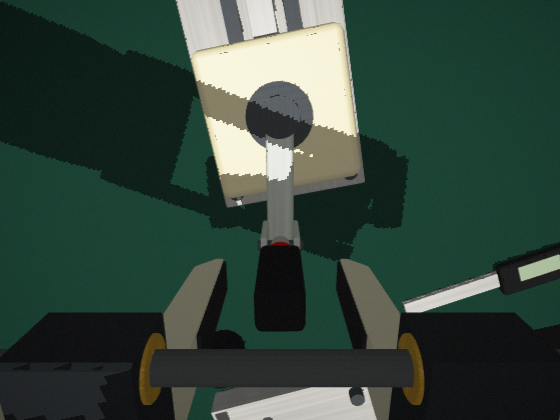

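The view shows the grip centred between the fingers, spanning columns 255-305 with its far end at row 331. The arm at (280,190) lines up with the hub cap at (279,116). Close.

Request:
drive_tool(increments=[0,0,0,0,0,0,0,0,0,0,0,0,0,0,0,0,0,0,0,0,0,0,0,0,0,0,0,0,0,0,0,0,0,0,0])

```text
clock: 10.85
tcp_pos: [0.5104, -0.2147, 0.1714]
ee_rot: [-2.486, -1.92, 0.001]
contact_force: [-2.7, -0.0, 0.5]
gripper_width: 0.0218
finger_force: 30.0
```

Request:
drive_tool(increments=[0,0,0,0,0,0,0,0,0,0,0,0,0,0,0,0,0,0,0,0,0,0,0,0,0,0,0,0,0,0,0,0,0,0,0])

```text
clock: 11.48
tcp_pos: [0.5105, -0.2147, 0.1714]
ee_rot: [-2.486, -1.92, 0.001]
contact_force: [-5.6, -0.2, 2.1]
gripper_width: 0.0223
finger_force: 30.0
```

Request:
drive_tool(increments=[0,0.0004,-0.0078,0,0,0,6,0,0.0016,-0.0156,0,0,0,12,0,0.0037,-0.0232,0,0,0,18,0,0.0065,-0.0305,0,0,0,24,0,0.01,-0.0375,0,0,0,30])

```text
clock: 12.1
tcp_pos: [0.4771, -0.196, 0.1715]
ee_rot: [2.899, 1.207, -0.001]
contact_force: [-3.9, -2.5, 1.3]
gripper_width: 0.022
finger_force: 30.1
```

```bash
cat >> h.py <<'E'
HUB=np.array([.5298,-.1408])
def st():
    o=observe();F=o["contact_force"];M=o["torque"];p=o["tcp_pos"];T=T_tool(o)[:3,:3]
    d=p[:2]-HUB;a=np.arctan2(d[1],d[0]);rad=d/np.linalg.norm(d);t=np.array([rad[1],-rad[0]]) # cw tangent
    arm=np.degrees(a);y=np.degrees(np.arctan2(T[1,1],T[0,1]))
    print("r %.4f arm %.1f crank~%.3f tooly-arm %.1f z %.4f | Ftan %.2f Frad %.2f Fz %.2f Mz %.3f | crank torque F*.075+Mz (resisting) %.3f"%(np.linalg.norm(d),arm,np.radians((-94.2-arm)%360),(y-arm)%360,p[2],-F[:2]@t,F[:2]@rad,F[2],M[2],-F[:2]@t*.075+M[2]), o["clock"],o["gripper_width"],M,o["joints"])
E
python3 -c "from h import *;np.set_printoptions(precision=3,suppress=True);st()"
```

```text
r 0.0763 arm -133.7 crank~0.690 tooly-arm 88.9 z 0.1715 | Ftan -1.09 Frad 4.49 Fz 1.29 Mz 0.451 | crank torque F*.075+Mz (resisting) 0.369 12.1 0.02196809505174638 [-0.354  0.611  0.451] [-0.606  0.235  1.687 -0.001  1.219  0.177]
```

Request:
drive_tool(increments=[0,0.0002,-0.0052,0,0,0,4,0,0.0007,-0.0104,0,0,0,8,0,0.0016,-0.0156,0,0,0,12,0,0.0029,-0.0207,0,0,0,16,0,0.0045,-0.0257,0,0,0,20])

```text
clock: 12.72
tcp_pos: [0.4617, -0.1748, 0.1714]
ee_rot: [3.065, 0.686, -0.001]
contact_force: [-4.3, -2.1, 1.1]
gripper_width: 0.0216
finger_force: 30.0
```

```bash
python3 - <<'E'
from h import *
np.set_printoptions(precision=3,suppress=True);st()
s,K,P=shot("scene");cv2.imwrite("pics/f.png",cv2.resize(s[180:270,190:350],(800,450),interpolation=cv2.INTER_CUBIC)[:,:,::-1])
E
```

```text
r 0.0761 arm -153.5 crank~1.034 tooly-arm 88.7 z 0.1714 | Ftan -0.04 Frad 4.82 Fz 1.06 Mz 0.325 | crank torque F*.075+Mz (resisting) 0.322 12.725 0.021614288582273558 [-0.523  0.862  0.325] [-0.587  0.197  1.737 -0.002  1.207  0.544]
```

View pics/f.png

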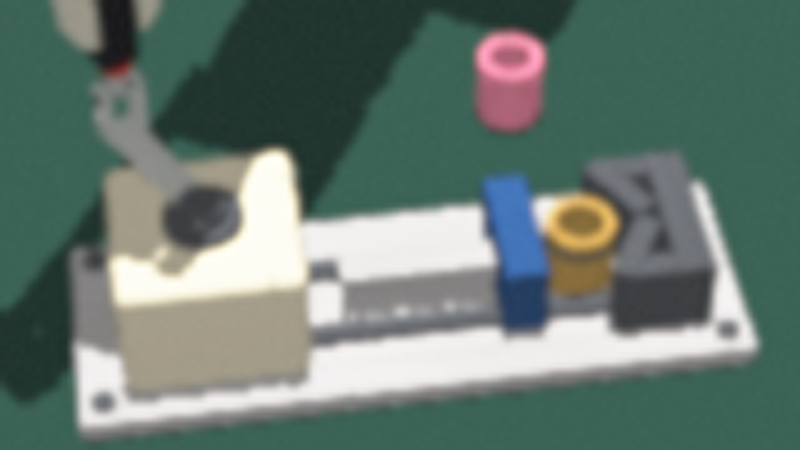

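This crop shows the jaw closing on the brass bush: its right face is at column 547 and the bush's left edge at 548. The bush is still upright and the handle stands upright. From here I go in small steps, reading the torque each time.

Request:
drive_tool(increments=[0,0.0,-0.0026,0,0,0,2,0,0.0002,-0.0052,0,0,0,4,0,0.0004,-0.0078,0,0,0,6,0,0.0007,-0.0104,0,0,0,8,0,0.0007,-0.0104,0,0,0,8])

```text
clock: 13.4
tcp_pos: [0.4578, -0.1649, 0.1715]
ee_rot: [3.105, 0.475, -0.002]
contact_force: [-6.4, -2.9, 2.1]
gripper_width: 0.0216
finger_force: 30.0
```

```bash
python3 -c "from h import *;np.set_printoptions(precision=3,suppress=True);st()"
```

```text
r 0.0759 arm -161.5 crank~1.175 tooly-arm 88.9 z 0.1715 | Ftan 0.76 Frad 6.99 Fz 2.07 Mz 0.000 | crank torque F*.075+Mz (resisting) 0.057 13.4 0.021639015716283395 [-0.433  1.148  0.   ] [-0.575  0.184  1.753 -0.001  1.205  0.693]
```

Request:
drive_tool(increments=[0,0.0,-0.0013,0,0,0,1,0,0.0,-0.0026,0,0,0,2,0,0.0001,-0.0039,0,0,0,3,0,0.0001,-0.0039,0,0,0,3,0,0.0001,-0.0039,0,0,0,3])

```text
clock: 14.02
tcp_pos: [0.4567, -0.1613, 0.1714]
ee_rot: [3.116, 0.394, -0.002]
contact_force: [-4.5, -1.9, 2.5]
gripper_width: 0.0224
finger_force: 30.0
```

```bash
python3 -c "from h import *;np.set_printoptions(precision=3,suppress=True);st()"
```

```text
r 0.0759 arm -164.3 crank~1.224 tooly-arm 88.8 z 0.1714 | Ftan 0.63 Frad 4.88 Fz 2.48 Mz 0.166 | crank torque F*.075+Mz (resisting) 0.213 14.025 0.02235601484062649 [-0.443  1.157  0.166] [-0.569  0.18   1.758 -0.001  1.204  0.75 ]
```

Request:
drive_tool(increments=[0,0.0,-0.0008,0,0,0,0.6,0,0.0,-0.0016,0,0,0,1.2,0,0.0,-0.0024,0,0,0,1.8,0,0.0001,-0.0031,0,0,0,2.4,0,0.0001,-0.0039,0,0,0,3])

```text
clock: 14.65
tcp_pos: [0.4559, -0.1576, 0.1714]
ee_rot: [3.125, 0.312, -0.002]
contact_force: [-5.0, -2.4, 3.1]
gripper_width: 0.0222
finger_force: 30.0
```

```bash
python3 -c "from h import *;np.set_printoptions(precision=3,suppress=True);st()"
```

```text
r 0.0758 arm -167.2 crank~1.273 tooly-arm 88.6 z 0.1714 | Ftan 1.20 Frad 5.37 Fz 3.12 Mz 0.211 | crank torque F*.075+Mz (resisting) 0.301 14.65 0.022183711920652875 [-0.537  1.147  0.211] [-0.564  0.177  1.762 -0.002  1.203  0.809]
```

Request:
drive_tool(increments=[0,0.0,-0.0008,0,0,0,0.6,0,0.0,-0.0016,0,0,0,1.2,0,0.0,-0.0024,0,0,0,1.8,0,0.0001,-0.0031,0,0,0,2.4,0,0.0001,-0.0039,0,0,0,3])

```text
clock: 15.28
tcp_pos: [0.4552, -0.1538, 0.1714]
ee_rot: [3.132, 0.23, -0.002]
contact_force: [-4.8, -3.2, 3.1]
gripper_width: 0.0215
finger_force: 30.0
```

```bash
python3 -c "from h import *;np.set_printoptions(precision=3,suppress=True);st()"
```

```text
r 0.0757 arm -170.1 crank~1.325 tooly-arm 88.6 z 0.1714 | Ftan 2.31 Frad 5.30 Fz 3.14 Mz 0.215 | crank torque F*.075+Mz (resisting) 0.388 15.275 0.021509186875478568 [-0.492  1.115  0.215] [-0.557  0.174  1.766 -0.002  1.202  0.867]
```

Request:
drive_tool(increments=[0,0.0,-0.0005,0,0,0,0.4,0,0.0,-0.001,0,0,0,0.8,0,0.0,-0.0016,0,0,0,1.2,0,0,-0.0021,0,0,0,1.6,0,0,-0.0026,0,0,0,2])

```text
clock: 15.9
tcp_pos: [0.4548, -0.1512, 0.1714]
ee_rot: [3.136, 0.176, -0.002]
contact_force: [-6.3, -2.2, 2.6]
gripper_width: 0.0214
finger_force: 30.0
```

```bash
python3 -c "from h import *;np.set_printoptions(precision=3,suppress=True);st()"
```

```text
r 0.0757 arm -172.1 crank~1.360 tooly-arm 88.5 z 0.1714 | Ftan 1.28 Frad 6.49 Fz 2.60 Mz 0.171 | crank torque F*.075+Mz (resisting) 0.268 15.9 0.02144741473264935 [-0.491  1.172  0.171] [-0.553  0.171  1.769 -0.002  1.202  0.906]
```

Request:
drive_tool(increments=[0,0.0,-0.0008,0,0,0,0.6,0,0.0,-0.0016,0,0,0,1.2,0,0.0,-0.0024,0,0,0,1.8,0,0.0001,-0.0031,0,0,0,2.4,0,0.0001,-0.0039,0,0,0,3])

```text
clock: 16.52
tcp_pos: [0.4545, -0.1473, 0.1714]
ee_rot: [3.139, 0.093, -0.002]
contact_force: [-6.0, -2.6, 2.0]
gripper_width: 0.0217
finger_force: 30.0
```

```bash
python3 -c "from h import *;np.set_printoptions(precision=3,suppress=True);st()"
```

```text
r 0.0756 arm -175.1 crank~1.412 tooly-arm 88.5 z 0.1714 | Ftan 2.03 Frad 6.24 Fz 2.04 Mz 0.214 | crank torque F*.075+Mz (resisting) 0.367 16.525 0.021725270454193046 [-0.533  1.175  0.214] [-0.546  0.169  1.772 -0.002  1.201  0.966]
```

```bash
cat >> h.py <<'E'
def gold(s=None):
    if s is None: s=shot("scene")[0]
    h=cv2.cvtColor(s,cv2.COLOR_RGB2HSV).astype(int)[205:260,270:345];o=[]
    for lo,hi in ((14,30),(100,125)):
        m=(h[...,0]>=lo)&(h[...,0]<=hi)&(h[...,1]>110)&(h[...,2]>50);ys,xs=np.where(m);o.append((round(xs.mean()+270,2),round(ys.mean()+205,2),len(xs),int(xs.max()+270)))
    print("bush,jaw px",o)
E
python3 -c "
from h import *
gold(cv2.imread('pics/a.png')[:,:,::-1].copy());gold()"
```

```text
bush,jaw px [(np.float64(305.97), np.float64(228.06), 199, 313), (np.float64(288.08), np.float64(229.62), 258, 293)]
bush,jaw px [(np.float64(306.9), np.float64(227.48), 184, 313), (np.float64(294.84), np.float64(228.79), 261, 300)]
```

Request:
drive_tool(increments=[0,0.0,-0.0008,0,0,0,0.6,0,0.0,-0.0016,0,0,0,1.2,0,0.0,-0.0024,0,0,0,1.8,0,0.0001,-0.0031,0,0,0,2.4,0,0.0001,-0.0039,0,0,0,3])

```text
clock: 17.2
tcp_pos: [0.4543, -0.1433, 0.1714]
ee_rot: [3.141, 0.011, -0.002]
contact_force: [-5.0, -3.0, 2.3]
gripper_width: 0.0218
finger_force: 30.0
```

```bash
python3 -c "from h import *;np.set_printoptions(precision=3,suppress=True);st();gold()"
```

```text
r 0.0756 arm -178.1 crank~1.464 tooly-arm 88.5 z 0.1714 | Ftan 2.81 Frad 5.07 Fz 2.35 Mz 0.135 | crank torque F*.075+Mz (resisting) 0.346 17.2 0.021755600391936865 [-0.456  1.227  0.135] [-0.539  0.166  1.775 -0.002  1.201  1.025]
bush,jaw px [(np.float64(307.1), np.float64(227.44), 174, 313), (np.float64(295.16), np.float64(228.95), 260, 301)]
```

Request:
drive_tool(increments=[0,0.0,-0.0008,0,0,0,0.6,0,0.0,-0.0016,0,0,0,1.2,0,0.0,-0.0024,0,0,0,1.8,0,0.0001,-0.0031,0,0,0,2.4,0,0.0001,-0.0039,0,0,0,3])

```text
clock: 17.88
tcp_pos: [0.4543, -0.1394, 0.1714]
ee_rot: [3.14, -0.071, -0.002]
contact_force: [-5.1, -2.8, 2.6]
gripper_width: 0.0219
finger_force: 30.0
```

```bash
python3 -c "from h import *;np.set_printoptions(precision=3,suppress=True);st();gold()"
```

```text
r 0.0755 arm 179.0 crank~1.516 tooly-arm 88.4 z 0.1714 | Ftan 2.88 Frad 5.02 Fz 2.61 Mz 0.168 | crank torque F*.075+Mz (resisting) 0.385 17.875 0.021917747331636754 [-0.46   1.241  0.168] [-0.532  0.164  1.778 -0.002  1.2    1.085]
bush,jaw px [(np.float64(307.22), np.float64(227.39), 176, 314), (np.float64(295.39), np.float64(228.68), 258, 301)]
```

Request:
drive_tool(increments=[0,0.0,-0.0008,0,0,0,0.6,0,0.0,-0.0016,0,0,0,1.2,0,0.0,-0.0024,0,0,0,1.8,0,0.0001,-0.0031,0,0,0,2.4,0,0.0001,-0.0039,0,0,0,3])

```text
clock: 18.55
tcp_pos: [0.4546, -0.1355, 0.1714]
ee_rot: [3.137, -0.153, -0.002]
contact_force: [-5.8, -2.6, 3.7]
gripper_width: 0.0222
finger_force: 30.0
```

```bash
python3 -c "from h import *;np.set_printoptions(precision=3,suppress=True);st();gold()"
```

```text
r 0.0754 arm 176.0 crank~1.568 tooly-arm 88.4 z 0.1714 | Ftan 3.02 Frad 5.61 Fz 3.67 Mz 0.116 | crank torque F*.075+Mz (resisting) 0.342 18.55 0.022191519196404157 [-0.441  1.188  0.116] [-0.524  0.163  1.78  -0.001  1.2    1.145]
bush,jaw px [(np.float64(307.52), np.float64(227.1), 174, 314), (np.float64(295.8), np.float64(228.95), 259, 301)]
```

Bush still travelling with the jaw; continue.

Request:
drive_tool(increments=[0,0.0,-0.0008,0,0,0,0.6,0,0.0,-0.0016,0,0,0,1.2,0,0.0,-0.0024,0,0,0,1.8,0,0.0001,-0.0031,0,0,0,2.4,0,0.0001,-0.0039,0,0,0,3])

```text
clock: 19.23
tcp_pos: [0.455, -0.1316, 0.1714]
ee_rot: [3.132, -0.235, -0.002]
contact_force: [-6.0, -1.9, 2.6]
gripper_width: 0.0218
finger_force: 30.0
```

```bash
python3 -c "from h import *;np.set_printoptions(precision=3,suppress=True);st();gold()"
```

```text
r 0.0753 arm 173.0 crank~1.620 tooly-arm 88.4 z 0.1714 | Ftan 2.66 Frad 5.74 Fz 2.59 Mz 0.132 | crank torque F*.075+Mz (resisting) 0.332 19.225 0.021820838108804336 [-0.428  1.274  0.132] [-0.517  0.162  1.781 -0.001  1.2    1.205]
bush,jaw px [(np.float64(307.73), np.float64(227.08), 174, 314), (np.float64(296.03), np.float64(228.88), 261, 302)]
```

Request:
drive_tool(increments=[0,0.0,-0.0008,0,0,0,0.6,0,0.0,-0.0016,0,0,0,1.2,0,0.0,-0.0024,0,0,0,1.8,0,0.0001,-0.0031,0,0,0,2.4,0,0.0001,-0.0039,0,0,0,3])

```text
clock: 19.9
tcp_pos: [0.4557, -0.1277, 0.1714]
ee_rot: [3.125, -0.318, -0.002]
contact_force: [-5.2, -1.6, 2.7]
gripper_width: 0.0216
finger_force: 30.0
```

```bash
python3 -c "from h import *;np.set_printoptions(precision=3,suppress=True);st();gold()"
```

```text
r 0.0752 arm 170.0 crank~1.672 tooly-arm 88.4 z 0.1714 | Ftan 2.50 Frad 4.85 Fz 2.67 Mz 0.100 | crank torque F*.075+Mz (resisting) 0.288 19.9 0.021617803202031757 [-0.403  1.237  0.1  ] [-0.509  0.161  1.782 -0.001  1.2    1.265]
bush,jaw px [(np.float64(307.91), np.float64(227.18), 168, 314), (np.float64(296.29), np.float64(228.63), 260, 302)]
```

Request:
drive_tool(increments=[0,0.0,-0.0008,0,0,0,0.6,0,0.0,-0.0016,0,0,0,1.2,0,0.0,-0.0024,0,0,0,1.8,0,0.0001,-0.0031,0,0,0,2.4,0,0.0001,-0.0039,0,0,0,3])

```text
clock: 20.58
tcp_pos: [0.4566, -0.1239, 0.1714]
ee_rot: [3.115, -0.399, -0.002]
contact_force: [-5.1, -2.3, 2.5]
gripper_width: 0.0219
finger_force: 30.0
```

```bash
python3 -c "from h import *;np.set_printoptions(precision=3,suppress=True);st();gold()"
```

```text
r 0.0752 arm 167.0 crank~1.725 tooly-arm 88.4 z 0.1714 | Ftan 3.39 Frad 4.45 Fz 2.45 Mz 0.114 | crank torque F*.075+Mz (resisting) 0.368 20.575 0.021859989434749167 [-0.377  1.275  0.114] [-0.5    0.161  1.782 -0.001  1.2    1.326]
bush,jaw px [(np.float64(308.16), np.float64(227.05), 164, 315), (np.float64(296.67), np.float64(228.75), 260, 302)]
```

Request:
drive_tool(increments=[0,0.0,-0.0008,0,0,0,0.6,0,0.0,-0.0016,0,0,0,1.2,0,0.0,-0.0024,0,0,0,1.8,0,0.0001,-0.0031,0,0,0,2.4,0,0.0001,-0.0039,0,0,0,3])

```text
clock: 21.25
tcp_pos: [0.4576, -0.1201, 0.1714]
ee_rot: [3.104, -0.481, -0.002]
contact_force: [-5.3, -1.9, 3.4]
gripper_width: 0.0219
finger_force: 30.0
```

```bash
python3 -c "from h import *;np.set_printoptions(precision=3,suppress=True);st();gold()"
```

```text
r 0.0751 arm 164.0 crank~1.777 tooly-arm 88.4 z 0.1714 | Ftan 3.34 Frad 4.59 Fz 3.40 Mz 0.072 | crank torque F*.075+Mz (resisting) 0.322 21.25 0.02185537002083835 [-0.431  1.263  0.072] [-0.492  0.161  1.782 -0.001  1.2    1.386]
bush,jaw px [(np.float64(308.32), np.float64(226.94), 160, 315), (np.float64(296.83), np.float64(228.61), 263, 302)]
```

Request:
drive_tool(increments=[0,0.0,-0.0008,0,0,0,0.6,0,0.0,-0.0016,0,0,0,1.2,0,0.0,-0.0024,0,0,0,1.8,0,0.0001,-0.0031,0,0,0,2.4,0,0.0001,-0.0039,0,0,0,3])

```text
clock: 21.92
tcp_pos: [0.4589, -0.1164, 0.1714]
ee_rot: [3.09, -0.562, -0.002]
contact_force: [-6.5, -2.6, 3.7]
gripper_width: 0.0219
finger_force: 30.0
```

```bash
python3 -c "from h import *;np.set_printoptions(precision=3,suppress=True);st();gold()"
```

```text
r 0.0750 arm 161.0 crank~1.829 tooly-arm 88.4 z 0.1714 | Ftan 4.59 Frad 5.31 Fz 3.70 Mz 0.054 | crank torque F*.075+Mz (resisting) 0.399 21.925 0.02187255107188817 [-0.311  1.272  0.054] [-0.484  0.161  1.781 -0.001  1.2    1.447]
bush,jaw px [(np.float64(308.63), np.float64(226.86), 161, 315), (np.float64(297.15), np.float64(228.65), 261, 303)]
```

Request:
drive_tool(increments=[0,0.0,-0.0005,0,0,0,0.4,0,0.0,-0.001,0,0,0,0.8,0,0.0,-0.0016,0,0,0,1.2,0,0,-0.0021,0,0,0,1.6,0,0,-0.0026,0,0,0,2])

```text
clock: 22.6
tcp_pos: [0.4599, -0.1139, 0.1714]
ee_rot: [3.08, -0.615, -0.002]
contact_force: [-5.5, -2.8, 3.8]
gripper_width: 0.0219
finger_force: 30.0
```

```bash
python3 -c "from h import *;np.set_printoptions(precision=3,suppress=True);st();gold()"
```

```text
r 0.0749 arm 159.0 crank~1.864 tooly-arm 88.4 z 0.1714 | Ftan 4.61 Frad 4.15 Fz 3.81 Mz 0.055 | crank torque F*.075+Mz (resisting) 0.401 22.6 0.021867295743006075 [-0.313  1.245  0.055] [-0.478  0.162  1.781 -0.001  1.2    1.488]
bush,jaw px [(np.float64(308.67), np.float64(226.85), 160, 315), (np.float64(297.27), np.float64(228.47), 260, 303)]
```

Request:
drive_tool(increments=[0,0.0,-0.0005,0,0,0,0.4,0,0.0,-0.001,0,0,0,0.8,0,0.0,-0.0016,0,0,0,1.2,0,0,-0.0021,0,0,0,1.6,0,0,-0.0026,0,0,0,2])

```text
clock: 23.28
tcp_pos: [0.4609, -0.1115, 0.1714]
ee_rot: [3.069, -0.669, -0.002]
contact_force: [-6.4, -2.3, 3.4]
gripper_width: 0.022
finger_force: 30.0
```

```bash
python3 -c "from h import *;np.set_printoptions(precision=3,suppress=True);st();gold()"
```

```text
r 0.0749 arm 157.0 crank~1.899 tooly-arm 88.4 z 0.1714 | Ftan 4.59 Frad 4.97 Fz 3.35 Mz 0.010 | crank torque F*.075+Mz (resisting) 0.354 23.275 0.02200741690785218 [-0.311  1.291  0.01 ] [-0.473  0.163  1.78  -0.001  1.2    1.528]
bush,jaw px [(np.float64(308.9), np.float64(226.72), 155, 315), (np.float64(297.54), np.float64(228.6), 262, 303)]
```

Request:
drive_tool(increments=[0,0.0,-0.0006,0,0,0,0.5,0,0.0,-0.0013,0,0,0,1,0,0.0,-0.002,0,0,0,1.5,0,0,-0.0026,0,0,0,2,0,0.0001,-0.0033,0,0,0,2.5])

```text
clock: 23.95
tcp_pos: [0.4623, -0.1086, 0.1714]
ee_rot: [3.053, -0.736, -0.002]
contact_force: [-5.5, -2.2, 2.6]
gripper_width: 0.0215
finger_force: 30.0
```

```bash
python3 -c "from h import *;np.set_printoptions(precision=3,suppress=True);st();gold()"
```

```text
r 0.0748 arm 154.5 crank~1.943 tooly-arm 88.4 z 0.1714 | Ftan 4.38 Frad 4.06 Fz 2.55 Mz 0.067 | crank torque F*.075+Mz (resisting) 0.396 23.95 0.021505896586158833 [-0.281  1.301  0.067] [-0.465  0.164  1.778 -0.001  1.201  1.579]
bush,jaw px [(np.float64(309.03), np.float64(226.52), 151, 315), (np.float64(297.77), np.float64(228.66), 261, 303)]
```

Request:
drive_tool(increments=[0,0.0,-0.0006,0,0,0,0.5,0,0.0,-0.0013,0,0,0,1,0,0.0,-0.002,0,0,0,1.5,0,0,-0.0026,0,0,0,2,0,0.0001,-0.0033,0,0,0,2.5])

```text
clock: 24.62
tcp_pos: [0.4637, -0.1058, 0.1714]
ee_rot: [3.036, -0.802, -0.003]
contact_force: [-7.0, -3.4, 3.4]
gripper_width: 0.0217
finger_force: 30.0
```

```bash
python3 -c "from h import *;np.set_printoptions(precision=3,suppress=True);st();gold()"
```

```text
r 0.0747 arm 152.1 crank~1.984 tooly-arm 88.3 z 0.1714 | Ftan 6.28 Frad 4.64 Fz 3.43 Mz 0.050 | crank torque F*.075+Mz (resisting) 0.521 24.625 0.021679734961851743 [-0.407  1.387  0.05 ] [-0.458  0.166  1.776 -0.002  1.201  1.63 ]
bush,jaw px [(np.float64(309.04), np.float64(226.48), 149, 315), (np.float64(297.81), np.float64(228.54), 263, 303)]
```

Torque stepped up to 0.52 N m and the bush has stopped, so contact has begun. One small nudge more.

Request:
drive_tool(increments=[0,0.0,-0.0002,0,0,0,0.1,0,0.0,-0.0003,0,0,0,0.2,0,0.0,-0.0005,0,0,0,0.4,0,0,-0.0007,0,0,0,0.5,0,0,-0.0009,0,0,0,0.7])

```text
clock: 25.3
tcp_pos: [0.4642, -0.1051, 0.1714]
ee_rot: [3.031, -0.82, -0.003]
contact_force: [-6.8, -2.6, 3.3]
gripper_width: 0.0218
finger_force: 30.0
```

```bash
python3 -c "from h import *;np.set_printoptions(precision=3,suppress=True);st();gold()"
```

```text
r 0.0747 arm 151.5 crank~1.995 tooly-arm 88.2 z 0.1714 | Ftan 5.51 Frad 4.75 Fz 3.33 Mz 0.155 | crank torque F*.075+Mz (resisting) 0.569 25.3 0.021758341787112716 [-0.436  1.342  0.155] [-0.456  0.166  1.776 -0.002  1.201  1.643]
bush,jaw px [(np.float64(309.08), np.float64(226.48), 151, 316), (np.float64(297.81), np.float64(228.54), 263, 303)]
```

About 0.24 N m beyond the drag (~16 N), which is snug. Release and rise clear.

Request:
drive_tool(increments=[0.6,0,0,0,0,0,0,0.6,0,0,0,0,0,0,0.6,0,0,0,0,0,0,0.6,0,0,0,0,0,0,0.6,0,0,-0.01,0,0,0])

```text
clock: 25.98
tcp_pos: [0.4645, -0.1043, 0.1812]
ee_rot: [-3.032, 0.822, 0.003]
contact_force: [-0.1, 0.2, 0.7]
gripper_width: 0.0554
finger_force: 0.0
```

Request:
drive_tool(increments=[0.6,0,0,-0.02,0,0,0,0.6,0,0,-0.05,0,0,0,0.6,0,0,-0.08,0,0,0,0.6,0,0,-0.1,0,0,0,0.6,0,0,-0.1,0,0,0])

```text
clock: 26.6
tcp_pos: [0.466, -0.105, 0.2835]
ee_rot: [3.031, -0.822, 0.007]
contact_force: [-0.2, 0.4, -0.9]
gripper_width: 0.0558
finger_force: 0.0
```

```bash
python3 - <<'E'
from h import *
np.set_printoptions(precision=3,suppress=True);st();s,K,P=shot("scene");gold(s)
# upright check: predicted vs seen grip pixels
a=np.radians(151.5);pin=np.array([*(HUB+.075*np.array([np.cos(a),np.sin(a)])),.129]);u=np.array([-np.cos(a),-np.sin(a),0])
for f in (1.3,1.57):
    d=np.cos(f)*u+np.sin(f)*np.array([0,0,1]);print(f,proj(pin+.024*d,K,P),proj(pin+.072*d,K,P))
c0=proj(pin+np.array([0,0,.05]),K,P).astype(int)
for v in range(c0[1]-14,c0[1]+16,2):
    xs=np.where(s[v,c0[0]-15:c0[0]+15].max(1)<35)[0]+c0[0]-15;print(v,(xs.min(),xs.max()) if len(xs) else 0,end="; ")
f,K,P=shot("wrist");d=f.max(2)<30;print(proj(pin+np.array([0,0,.076]),K,P),proj(pin+np.array([0,0,.022]),K,P))
q=proj(pin+np.array([0,0,.05]),K,P).astype(int);w=d[max(q[1]-60,0):q[1]+60,q[0]-25:q[0]+25];ys,xs=np.where(w);print(len(ys),ys.min()+max(q[1]-60,0),ys.max()+max(q[1]-60,0),xs.mean()+q[0]-25)
E
```

```text
r 0.0732 arm 150.7 crank~2.008 tooly-arm 88.9 z 0.2835 | Ftan -0.24 Frad 0.37 Fz -0.93 Mz -0.016 | crank torque F*.075+Mz (resisting) -0.034 26.6 0.05578856337112247 [ 0.068 -0.034 -0.016] [-0.456  0.085  1.589  0.     1.463  1.644]
bush,jaw px [(np.float64(309.04), np.float64(226.53), 148, 315), (np.float64(297.81), np.float64(228.54), 263, 303)]
1.3 [238.973 189.332] [236.258 178.717]
1.57 [239.761 187.558] [238.719 173.351]
165 0; 167 0; 169 0; 171 0; 173 (np.int64(236), np.int64(241)); 175 (np.int64(235), np.int64(241)); 177 (np.int64(235), np.int64(241)); 179 (np.int64(235), np.int64(241)); 181 (np.int64(236), np.int64(242)); 183 (np.int64(236), np.int64(242)); 185 (np.int64(236), np.int64(242)); 187 (np.int64(236), np.int64(241)); 189 0; 191 0; 193 0; [283.209 225.501] [282.907 204.535]
1184 196 237 282.55489864864865
```

```bash
python3 -c "from bench import r;print(r.close_job())"
```

```text
the job is handed in; nothing more can be done
None
```

The job is handed in: the handle stands upright and released, and the brass bush is seated in the vee, nipped at about 16 N (my estimate from the wrist torque, good to a few N; the verdict was not shown).

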